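# Pin the bangle for soldering with its third hand

### The job

Two brass blanks lie on the soldering board, each under the raised tweezers of its own third hand. The wide bangle is to be soldered first: with the fingertips, press the tweezers that hang over it gently down until they rest on its rim and pin it, then withdraw. Do not touch or shift the bangle itself, and leave the small ring, the tweezers over it and the things round the board as they are.

Things in the scene. Friction and masses are not known exactly. Their poses are not given: they have to be found in the camera images.
- board: beige soldering board, flat slab 130 x 228 x 31 mm, does not shift; origin at the centre of its underside, x across its width, y along its length, top at z = 31 mm
- bangle_blank: the wide bangle: plain brass band lying on the board like a short tube, outer diameter 62 mm, wall 3 mm, 16 mm high, about 60 g, loose; a thin dark seam on one side. Origin at the centre of its underside (31 mm above the worktop), so its upper rim is at z = 47 mm
- ring_blank: the small ring: the same brass band, outer diameter 25 mm, wall 2.5 mm, 12 mm high, loose on the board under the other tweezers; origin at the centre of its underside; leave alone
- left_third_hand: third hand at the left end of the board (both are alike): black iron foot 63 mm wide, 31 mm high, standing firm; its post (top 79 mm) carries cross-lock tweezers, a slim bar 7 mm thick on a stiff level pivot 58 mm up, over the foot's middle; nose 182 mm long, over the board, tail 45 mm. Origin on the worktop below the nose, 66 mm from the foot's middle towards the point
- left_third_hand_tweezer_arm (a joint): tilt of the left tweezers, rad: 0 = lowest (nose slopes down 0.08 rad, point 43 mm above the worktop), grows as the nose rises, to 0.61; starts at 0.32 to 0.48 (point about 100 to 128 mm up). The stiff pivot stays where it is left; pressing the nose down 110 mm from the pivot takes 1 to 2 N. It meets the bangle's rim at about 0.03 to 0.04 and is stopped there
- left_point (a point): point (nose end) of the left tweezers, on the bar's centre line; it hangs over the bangle or over the small ring
- left_shank (a point): spot on the upper side of the left tweezers' nose, 112 mm from the pivot and 70 mm short of the point; a good place to press. When the tweezers rest on the bangle it is about 56 mm above the worktop
- right_third_hand: third hand at the right end of the board (both are alike): black iron foot 63 mm wide, 31 mm high, standing firm; its post (top 79 mm) carries cross-lock tweezers, a slim bar 7 mm thick on a stiff level pivot 58 mm up, over the foot's middle; nose 182 mm long, over the board, tail 45 mm. Origin on the worktop below the nose, 66 mm from the foot's middle towards the point
- right_third_hand_tweezer_arm (a joint): tilt of the right tweezers, rad: 0 = lowest (nose slopes down 0.08 rad, point 43 mm above the worktop), grows as the nose rises, to 0.61; starts at 0.32 to 0.48 (point about 100 to 128 mm up). The stiff pivot stays where it is left; pressing the nose down 110 mm from the pivot takes 1 to 2 N. It meets the bangle's rim at about 0.03 to 0.04 and is stopped there
- right_point (a point): point (nose end) of the right tweezers, on the bar's centre line; it hangs over the bangle or over the small ring
- right_shank (a point): spot on the upper side of the right tweezers' nose, 112 mm from the pivot and 70 mm short of the point; a good place to press. When the tweezers rest on the bangle it is about 56 mm above the worktop
- flux: bystander: flux bottle, 46 mm diameter, 102 mm high, on the worktop beyond the board; origin at the centre of its underside
- borax: bystander: round borax tablet, 43 mm diameter, 15 mm high, on the worktop beyond the board; origin at the centre of its underside
- clamp: bystander: wooden ring clamp, 114 x 25 x 22 mm, lying on the worktop on the robot's side of the board; origin at the centre of its underside
Things that resemble listed ones, but are neither listed nor needed, are in the scene too. Several things have the shape of the bangle_blank; the one meant has the colours described above.

How it is judged:
By the outcome, as a careful person would: the job done as asked, in the order asked, and still so for the second after the job is handed in, with the robot touching nothing.
It also fails if it takes over 29 s, if anything falls off the work surface, if the arm or the gripper's body presses on something with over 40 N, if the wrist force passes 120 N, or if a joint passes its speed limit or range.

### The arm

A 6-joint arm with a two-finger parallel gripper is mounted at the origin on a cart in front of the work surface, level with it; the furniture and walls round the work are solid. World frame = base frame: x ahead of the robot, y to its left, z up, the work surface at z = 0. Lengths are in mm, angles in rad, forces in N, time in s.
With the tool pointing down it reaches from about 375 to 975 mm from the base axis. Payload 3.8 kg.
Tool frame: the origin (TCP) lies midway between the tips of the shut fingers; the grasp point (between the pads) lies 19 mm behind it (grip_depth is the distance from the TCP to the grasp point, in mm); z points along the fingers, y is the line along which they close (so a half turn about z gives the same grasp; the last joint's range is limited). The gripper opens to 85 mm and grips with 20 to 120 N. Pads are 22 mm wide; open, the fingers measure 114 mm over their backs; the gripper's body (76 mm by 85 mm) begins 54 mm behind the grasp point. The pads swing forward as they close: fully open they stand 13 mm farther back than shut.
Start: joints at [1.168, 0.264, 1.604, -0, 1.274, -0.037], TCP at [241.443, 630.336, 231.28] pointing down, gripper open.
Joint ranges: [-2.63, 2.63], [-0.94, 2.18], [0.31, 2.57], [-1.31, 4.45], [0, 2.66], [-2.55, 2.55]. Speed limits (rad/s): [2.57, 2.57, 3.14, 3.14, 3.14, 3.14].

### API

Orientations are given as a 3x3 rotation matrix whose columns are the frame's x, y, z axes.
In Python, from workcell import read_state, get_image, calibration, hand_in, grip_depth gives the robot as it stands.
- The arm moves only by the tool arm_command, never from a script. Its argument "series" is a list of rows, each a list of 7 numbers: the shift along the tool's x, y, z in cm, then the turn, a rotation vector about the tool's x, y, z in degrees, then the closure in counts, from 0 (fully open) to 255 (shut). A call has 1 to 8 rows; each row shifts and turns the commanded pose from where the row before left it, along the tool's axes as they then stand; what a row does not reach is not made up. A row lasts 1/8 s, in which the tool goes at most 62.5 mm and 10.7 degrees, less where a joint would pass 70% of its speed; a pose out of reach is approached as far as the arm can. A call is refused whole if a number of a shift passes 6.25 or a number of a turn 10.7, either way. A call with a gripper value outside its range is refused whole. The fingers move at their own pace and stop on an object; "grip_force" is the grip in N (left out, the last holds). Time passes only in rows, so rows that do not move let the fingers close. It gives the time, the measured TCP pose, the force, the opening and the grip force at its end, in the units of the state.
- read_state(): the state, without advancing time (a new reading comes with each control period).
- get_image(name): name is "scene" or "top" or "wrist"; returns the picture (400x640x3 uint8, red, green, blue); there is no depth.
- calibration(name): a dict with "fov_y" (degrees; the focal length in pixels is half the picture's height over the tangent of half this angle, whatever the lens; pixels are square), "cx", "cy" (the principal point, pixels), "xyz" and "orientation" of the camera in the world; the wrist camera has in their place "mount" (4x4, takes a point from camera to tool coordinates, whose origin is the TCP and whose axes are the flange's). Camera axes: x right, y up, looking along -z (the intrinsics and any distortion apply to the point x, -y, -z); pixel columns grow to the right and rows downward; lengths in mm; the calibration is good to about 2 mm. A picture is of the moment at which its call begins: read the wrist's pose just before it. calibration takes no time and is no camera call.
- hand_in(): hands the job in; it is judged then, once.
The state is a dict: "clock": time; "qpos": joint angles; "qvel": joint speeds; "joint_efforts": joint torques, N m; "position": TCP position; "eef_rot": TCP orientation; "ft_force": force on the tool from outside, world axes, zero at the start; "wrist_torque": the same for the moment, N m; "gripper_width": finger opening in mm; "gripper_force": force on a finger pad.
Only numpy, scipy, OpenCV 4.12 (cv2) and the standard library are available. Lean on these libraries where they do the work, as an engineer would, in place of code of your own. Each camera call takes 0.05 s, during which the arm holds its last target. There are 200 camera calls.

## Working session

There is one attempt and no reset: what is moved stays moved. The work goes in short steps, Python scripts to look and compute and a tool call to move; the robot and the scene stay as the last step left them, time stands still between calls to the robot, and variables do not carry over. Pictures are saved under pics/ and viewed, at most 10 in all, crops included, and the job is handed in when it is done.

Besides the shell and the picture viewer there is one more tool, called after ">>>" as a command line: name --pt "numbers of a row" for each row, then --argument value for the rest. arm_command: Moves the arm, as the interface text tells. Its arguments: {"type":"object","properties":{"series":{"type":"array"},"grip_force":{"type":"number"}},"required":["series"]}

```bash
mkdir -p pics
python3 - <<'E'
from workcell import *
import cv2,json
for n in("scene","top"):
    cv2.imwrite(f"pics/{n}.png",get_image(n)[:,:,::-1]); print(n,calibration(n))
print(calibration("wrist")); print(read_state())
E
```

```text
scene {'fov_y': 52.63528288610945, 'cx': 318.1125932084657, 'cy': 200.90287324900848, 'xyz': array([  54.66597717, -572.60388159,  525.11241448]), 'orientation': array([[ 0.68902832,  0.3758068 , -0.61968478],
       [-0.72446748,  0.33395487, -0.60300996],
       [-0.01966849,  0.86443241,  0.50236417]])}
top {'fov_y': 44.977497241810134, 'cx': 321.0930713263231, 'cy': 206.0299953564628, 'xyz': array([ 472.05189411,  -13.44544694, 1076.66183902]), 'orientation': array([[-0.01936827,  0.99170526, -0.12706511],
       [-0.99974721, -0.0177585 ,  0.01378958],
       [ 0.01141871,  0.12730007,  0.99179852]])}
{'fov_y': 59.983830281295965, 'cx': 317.0792864291693, 'cy': 197.86789908243347, 'mount': array([[ 2.67425673e-04,  9.55477161e-01,  2.95064947e-01,
         7.50512574e+01],
       [ 9.99999963e-01, -2.67734416e-04, -3.93525019e-05,
        -1.10147529e-01],
       [ 4.13986244e-05,  2.95064947e-01, -9.55477198e-01,
        -1.41789457e+02],
       [ 0.00000000e+00,  0.00000000e+00,  0.00000000e+00,
         1.00000000e+00]])}
{'clock': 0.1, 'qpos': array([ 1.16813403e+00,  2.64724010e-01,  1.60523521e+00, -1.91777493e-06,
        1.27369366e+00, -3.69253288e-02]), 'qvel': array([ 2.75632660e-04, -3.15286871e-03, -1.78661612e-03, -6.30320449e-04,
        5.24786766e-05, -8.18636586e-04]), 'joint_efforts': array([-3.23649892e-04, -5.16709042e+01, -3.68590558e+01, -1.75199972e-05,
        6.23305037e-03,  2.54109489e-05]), 'position': array([241.16623057, 629.74435596, 230.05658859]), 'eef_rot': array([[-9.33860617e-01,  3.57636265e-01, -8.05651434e-04],
       [ 3.57637165e-01,  9.33858695e-01, -1.89616884e-03],
       [ 7.42258548e-05, -2.05888830e-03, -9.99997878e-01]]), 'ft_force': array([ 0.10938233,  0.11533143, -0.04787916]), 'wrist_torque': array([-0.02383588, -0.02611247,  0.01956103]), 'gripper_force': 0.0, 'gripper_width': 85.24618883488999}
```

View pics/top.png

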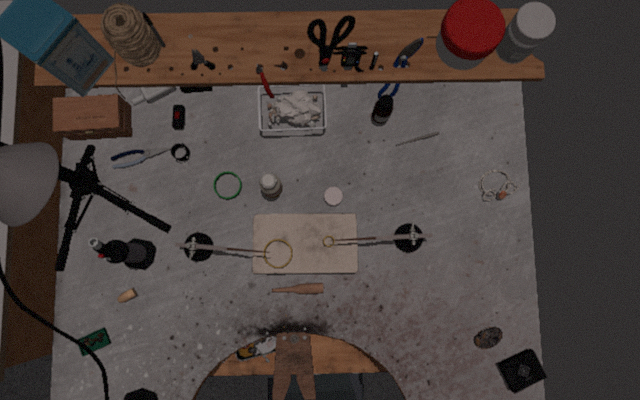

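View pics/scene.png

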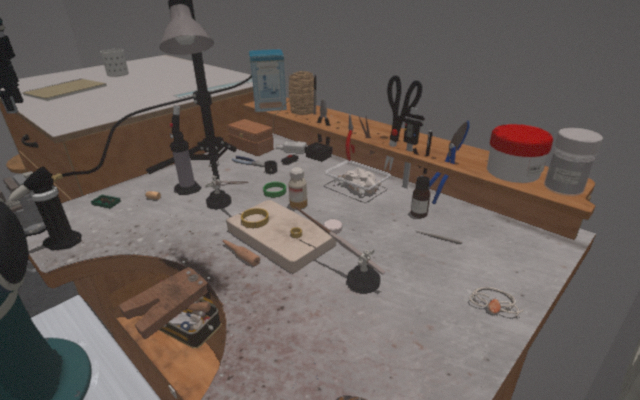

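The top view shows the board at about (305,243). There are three rings: a large brass one at (278,254), a small brass one at (328,241), and a green one at (228,185) lying off the board. The brass one on the board fits the bangle's description, and it appears to lie under the left tweezers, whose foot is at (198,247). I'll confirm this in a crop.

Run:
```python
import cv2
a=cv2.imread("pics/top.png")[200:310,170:440]
a=cv2.convertScaleAbs(a,alpha=1.4)
cv2.imwrite("pics/topc.png",cv2.resize(a,None,fx=2.96,fy=2.96,interpolation=cv2.INTER_CUBIC))
```

```text
(no output)
```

View pics/topc.png

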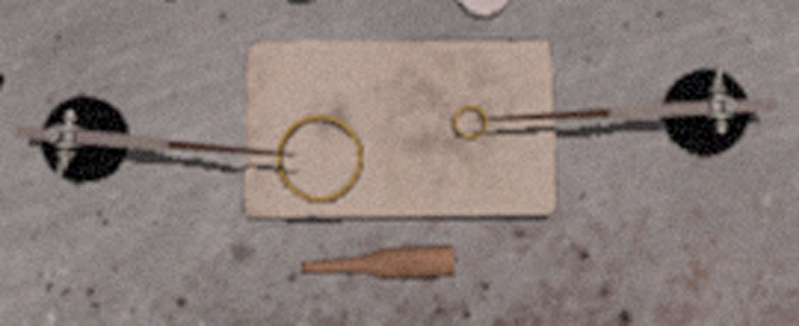

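The crop confirms it. The left tweezers (pivot about (68,138) in the crop, point about (293,155)) hang over the large brass bangle, centred at (320,159). The right tweezers hang over the small ring. Next I'll compute positions.

```bash
cat > h.py <<'E'
from workcell import *
import numpy as np
def ray(n,u,v,z,T=None):
    c=calibration(n); f=200/np.tan(np.radians(c["fov_y"])/2)
    d=np.array([(u-c["cx"])/f,-(v-c["cy"])/f,-1])
    if T is None: R,p=c["orientation"],c["xyz"]
    else:
        R=T[:3,:3]@c["mount"][:3,:3]; p=T[:3,:3]@c["mount"][:3,3]+T[:3,3]
    d=R@d; return p+d*(z-p[2])/d[2]
E
python3 - <<'E'
from h import *
t=lambda x,y,z:ray("top",170+x/2.96,200+y/2.96,z)
print("foot",t(86,139,25)); P=t(68,138,60);print("piv",P)
print("bangle",t(320,159,47))
for q in(.3,.34,.38,.42,.46,.5):
    z=58+182*np.sin(q-.08); k=t(293,155,z); print(q,z,k,np.hypot(*(k-P)[:2]),182*np.cos(q-.08))
E
```

```text
foot [522.19424208 237.85460622  25.        ]
piv [521.47050837 242.18896227  60.        ]
bangle [503.6988162   65.32837775  47.        ]
0.3 97.71779140071821 [505.20174451  79.79279011  97.7177914 ] 163.20903593628458 177.6133357781702
0.34 104.78866044437223 [504.96230462  79.1193345  104.78866044] 163.9030942190149 175.8829760204814
0.38 111.7846776123638 [504.72539944  78.45300805 111.78467761] 164.58997958104632 173.87124102086028
0.42 118.69465076962821 [504.49140795  77.79487676 118.69465077] 165.26858505161954 171.581349126159
0.46 125.50752543316285 [504.26070449  77.14599348 125.50752543] 165.93781636254639 169.01696367492485
0.5 132.21240245684177 [504.03365814  76.50739629 132.21240246] 166.59659376001912 166.1821871368401
```

Run:
```python
from h import *
def tri(a,b):
    o=[];d=[]
    for n,(u,v) in(("top",a),("scene",b)):
        p=calibration(n)["xyz"];q=ray(n,u,v,0 if n=="top" else -50000.) if 0 else ray(n,u,v,p_z:=calibration(n)["xyz"][2]-100); e=(q-p)/np.linalg.norm(q-p)
        if (calibration(n)["orientation"].T@e)[2]>0:e=-e
        o.append(p);d.append(e)
    A=np.stack([d[0],-d[1]],1);t=np.linalg.lstsq(A,o[1]-o[0],rcond=None)[0]
    a,b=o[0]+t[0]*d[0],o[1]+t[1]*d[1];return (a+b)/2,np.linalg.norm(a-b)
print("lamp",tri((20,185),(187,35)))
print("torch",tri((95,243),(178,110)))
print("flux",tri((270,179),(298,172)))
print("tip",tri((170+293/2.96,200+155/2.96),(248,213)))
for z in(0,150):print(ray("top",120,252,z),ray("top",235,350,z))
```

```text
lamp (array([603.03030762, 408.05912748, 384.01655115]), np.float64(9.384241689281387))
torch (array([525.49186213, 372.89455585, 219.41019422]), np.float64(5.074275852427729))
flux (array([655.72669792,  77.50784877,  93.84962541]), np.float64(0.902397862403571))
tip (array([505.38199442,  86.17858991,  43.09283844]), np.float64(4.090918110026598))
[515.56203772 417.83328746   0.        ] [299.85447367 163.59966194   0.        ]
[509.50022583 357.74774545 150.        ] [323.84493393 138.9338241  150.        ]
```

Run:
```python
import cv2
a=cv2.imread("pics/scene.png")[120:290,130:400]
a=cv2.convertScaleAbs(a,alpha=1.4)
cv2.imwrite("pics/sc.png",cv2.resize(a,None,fx=2.96,fy=2.96,interpolation=cv2.INTER_CUBIC))
```

```text
(no output)
```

View pics/sc.png

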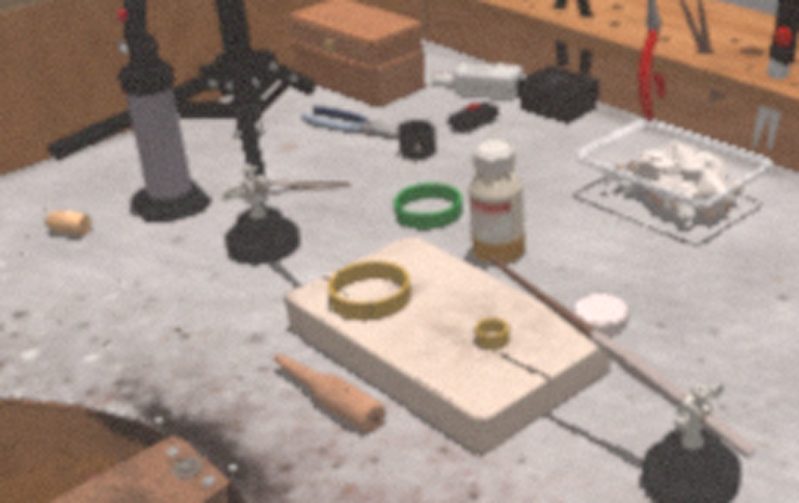

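Run:
```python
from h import *
print(ray("top",140,393,0),ray("scene",62,242,0))
for z in(100,150,200,250,300):print(z,ray("scene",38,175,z))
for q in(.38,.42,.46,.5):
    z=58+182*np.sin(q-.08);print(q,ray("scene",248,182,z),ray("top",269,252.4,z))
```

```text
[215.10102493 365.41029689   0.        ] [186.51534441 361.65504187   0.        ]
100 [217.93956523 532.22058562 100.        ]
150 [198.73598724 402.27560759 150.        ]
200 [179.53240926 272.33062956 200.        ]
250 [160.32883128 142.38565153 250.        ]
300 [141.1252533  12.4406735 300.       ]
0.38 [521.38949129  98.24863767 111.78467761] [504.65536182  78.42658882 111.78467761]
0.42 [513.58685269  87.03339009 118.69465077] [504.4218719   77.76864673 118.69465077]
0.46 [505.89385626  75.97573845 125.50752543] [504.19166297  77.11994999 125.50752543]
0.5 [498.32280915  65.09337261 132.21240246] [503.96510331  76.48153639 132.21240246]
```

The left tweezers' point is at about (505,77,125), which gives a tilt of about 0.46, so the shank is at about (511,136). I'll retract with the fingers shut, then sweep across well clear of the torch at (525,373) and the lamp.

>>> arm_command --pt "-0.2 -5.5 -1 0 0 0 255" --pt "-0.2 -5.5 -1 0 0 0 255" --pt "-0.2 -5.5 -1 0 0 0 255" --pt "-0.2 -5.5 -1 0 0 0 255" --pt "0 0 0 0 0 0 255" --grip_force 20

```text
clock: 0.72
position: [169.1, 419.3, 271.7]
eef_rot: [[-0.934, 0.358, 0.0], [0.358, 0.934, 0.001], [-0.0, 0.001, -1.0]]
ft_force: [-0.5, 0.5, -0.4]
gripper_width: -0.1
gripper_force: 0.0
```

>>> arm_command --pt "-5.2 -1.8 0 0 0 0 255" --pt "-5.2 -1.8 0 0 0 0 255" --pt "-5.2 -1.8 0 0 0 0 255" --pt "-5.2 -1.8 0 0 0 0 255" --pt "-5.2 -1.8 0 0 0 0 255" --pt "-5.2 -1.8 0 0 0 0 255" --pt "-5.2 -1.8 0 0 0 0 255" --pt "0 0 0 0 0 0 255"

```text
clock: 1.72
position: [468.0, 172.0, 270.5]
eef_rot: [[-0.932, 0.362, -0.0], [0.362, 0.932, -0.001], [-0.0, -0.001, -1.0]]
ft_force: [-0.1, 1.1, -0.3]
gripper_width: -0.0
gripper_force: 0.0
```

>>> arm_command --pt "-2.6 -0.9 2 0 0 0 255" --pt "-2.6 -0.9 2 0 0 0 255" --pt "0 0 2 0 0 -7.5 255" --pt "0 0 0 0 0 -7.5 255" --pt "0 0 0 0 0 0 255" --pt "0 0 0 0 0 0 255"

```text
clock: 2.48
position: [507.3, 139.5, 211.4]
eef_rot: [[-0.994, 0.105, 0.0], [0.105, 0.994, 0.0], [-0.0, 0.0, -1.0]]
ft_force: [0.1, 0.6, -0.5]
gripper_width: -0.1
gripper_force: 0.0
```

Run:
```python
from h import *
import cv2
s=read_state();T=np.eye(4);T[:3,:3]=s["eef_rot"];T[:3,3]=s["position"];np.save("T.npy",T)
cv2.imwrite("pics/w1.png",get_image("wrist")[:,:,::-1]);print(T.round(3))
```

```text
[[-9.94000e-01  1.05000e-01  0.00000e+00  5.07283e+02]
 [ 1.05000e-01  9.94000e-01  0.00000e+00  1.39465e+02]
 [-0.00000e+00  0.00000e+00 -1.00000e+00  2.11397e+02]
 [ 0.00000e+00  0.00000e+00  0.00000e+00  1.00000e+00]]
```

View pics/w1.png

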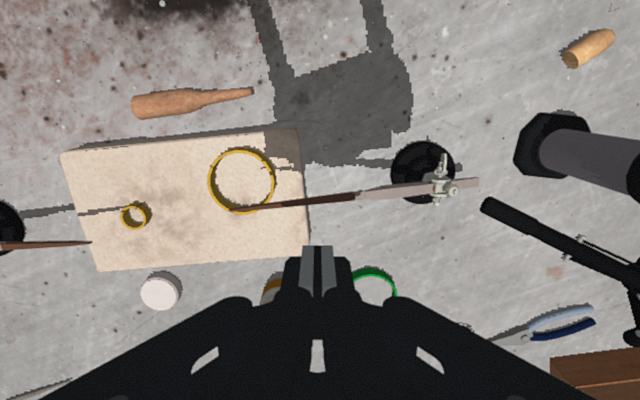

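The wrist view shows the bar running from the pivot at about (440,187) to the point at about (231,209), passing (330,200). The bangle is centred at (242,180), and the fingertips are at (317,248).

Run:
```python
from h import *
T=np.load("T.npy")
for n,u,v,z in(("piv",440,187,60),("tip",231,209,125),("mid",330,200,103),("bangle",242,180,47)):print(n,ray("wrist",u,v,z,T).round(1))
```

```text
piv [524.1 246.   60. ]
tip [504.5  79.4 125. ]
mid [512.2 148.6 103. ]
bangle [502.6  71.1  47. ]
```

>>> arm_command --pt "-0.45 -0.6 3.2 0 0 0 255" --pt "0 0 3.2 0 0 0 255" --pt "0 0 2.5 0 0 0 255" --pt "0 0 0.5 0 0 0 255" --pt "0 0 0.5 0 0 0 255" --pt "0 0 0.5 0 0 0 255" --pt "0 0 0.5 0 0 0 255" --pt "0 0 0 0 0 0 255"

```text
clock: 3.52
position: [511.2, 132.4, 102.4]
eef_rot: [[-0.995, 0.104, 0.0], [0.104, 0.995, 0.0], [-0.0, 0.0, -1.0]]
ft_force: [0.3, 0.2, -0.0]
gripper_width: -0.2
gripper_force: 0.1
```

>>> arm_command --pt "0 0 0.4 0 0 0 255" --pt "0 0 0.4 0 0 0 255" --pt "0 0 0.4 0 0 0 255" --pt "0 0 0.4 0 0 0 255" --pt "0 0 0.4 0 0 0 255"

```text
clock: 4.15
position: [510.9, 132.3, 81.9]
eef_rot: [[-0.995, 0.104, -0.0], [0.104, 0.995, -0.0], [0.0, -0.0, -1.0]]
ft_force: [-1.0, 0.2, 0.4]
gripper_width: 0.1
gripper_force: 0.4
```

Run:
```python
from h import *
import cv2
print(read_state()["ft_force"])
a=get_image("wrist")[:,:,::-1][100:300,150:500]
cv2.imwrite("pics/w2.png",cv2.resize(a,None,fx=2,fy=2))
```

```text
[-0.97227933  0.19255809  0.36225335]
```

View pics/w2.png

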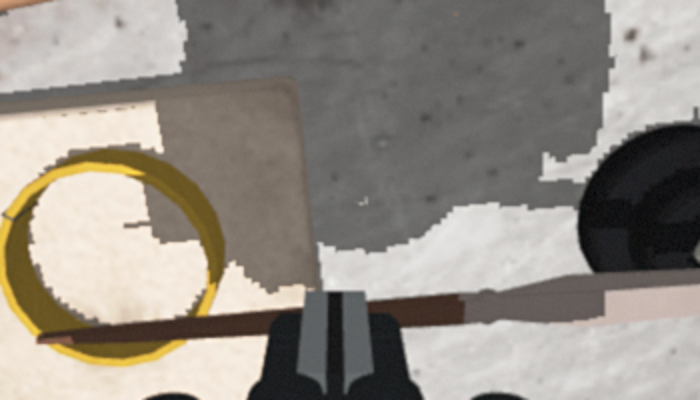

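The fingertips cover the bar at crop (335,300), and the point at (40,338) is still above the bangle. I'll keep pressing down.

>>> arm_command --pt "0 0 0.4 0 0 0 255" --pt "0 0 0.4 0 0 0 255" --pt "0 0 0.4 0 0 0 255" --pt "0 0 0.4 0 0 0 255" --pt "0 0 0.2 0 0 0 255" --pt "0 0 0.2 0 0 0 255" --pt "0 0 0 0 0 0 255"

```text
clock: 5.08
position: [510.9, 132.4, 62.1]
eef_rot: [[-0.995, 0.104, -0.0], [0.104, 0.995, 0.0], [0.0, 0.0, -1.0]]
ft_force: [0.6, -0.1, -0.5]
gripper_width: -0.0
gripper_force: 0.0
```

Run:
```python
from h import *
import cv2
s=read_state();print(s["ft_force"],s["position"])
a=get_image("wrist")[:,:,::-1][100:300,150:500]
cv2.imwrite("pics/w3.png",cv2.resize(a,None,fx=2,fy=2))
```

```text
[ 0.61892662 -0.05204864 -0.46034488] [510.92186925 132.39005422  62.08371957]
```

View pics/w3.png

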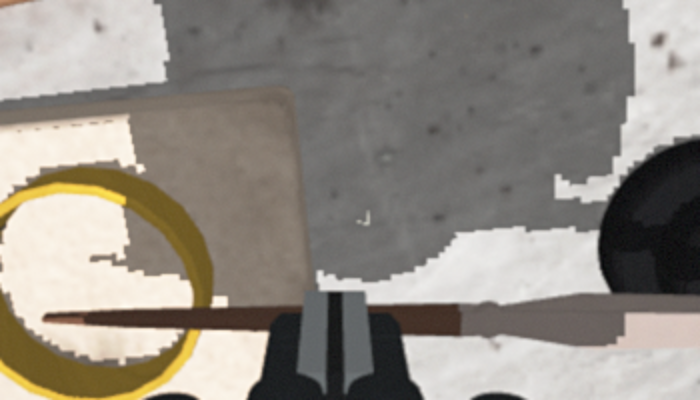

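The bar is following the fingertips down: its point at crop (45,318) is now close to the rim. I'll go in fine steps from here, watching the force.

>>> arm_command --pt "0 0 0.1 0 0 0 255" --pt "0 0 0.1 0 0 0 255" --pt "0 0 0.1 0 0 0 255" --pt "0 0 0.1 0 0 0 255" --pt "0 0 0 0 0 0 255" --pt "0 0 0 0 0 0 255"

```text
clock: 5.88
position: [511.1, 132.3, 58.2]
eef_rot: [[-0.995, 0.104, 0.0], [0.104, 0.995, -0.0], [-0.0, 0.0, -1.0]]
ft_force: [0.3, 0.5, 0.4]
gripper_width: 0.0
gripper_force: 0.1
```

>>> arm_command --pt "0 0 0.1 0 0 0 255" --pt "0 0 0 0 0 0 255"

```text
clock: 6.12
position: [511.0, 132.3, 57.2]
eef_rot: [[-0.995, 0.104, -0.0], [0.104, 0.995, -0.0], [0.0, -0.0, -1.0]]
ft_force: [-0.2, 0.4, 0.7]
gripper_width: 0.3
gripper_force: 0.2
```

>>> arm_command --pt "0 0 0.05 0 0 0 255" --pt "0 0 0 0 0 0 255"

```text
clock: 6.38
position: [511.0, 132.3, 56.8]
eef_rot: [[-0.995, 0.104, 0.0], [0.104, 0.995, 0.0], [-0.0, 0.0, -1.0]]
ft_force: [-0.1, 0.3, 0.7]
gripper_width: -0.3
gripper_force: 0.3
```

>>> arm_command --pt "0 0 0.05 0 0 0 255" --pt "0 0 0 0 0 0 255"

```text
clock: 6.62
position: [511.0, 132.4, 56.3]
eef_rot: [[-0.995, 0.104, 0.0], [0.104, 0.995, 0.0], [0.0, 0.0, -1.0]]
ft_force: [0.6, 0.0, -0.5]
gripper_width: 0.1
gripper_force: 0.3
```

>>> arm_command --pt "0 0 0.05 0 0 0 255" --pt "0 0 0 0 0 0 255"

```text
clock: 6.88
position: [511.1, 132.3, 55.8]
eef_rot: [[-0.995, 0.104, 0.0], [0.104, 0.995, 0.0], [-0.0, 0.0, -1.0]]
ft_force: [-0.5, 0.4, 1.5]
gripper_width: 0.1
gripper_force: 0.5
```

>>> arm_command --pt "0 0 0.04 0 0 0 255" --pt "0 0 0 0 0 0 255"

```text
clock: 7.12
position: [511.1, 132.4, 55.6]
eef_rot: [[-0.995, 0.104, 0.0], [0.104, 0.995, 0.0], [-0.0, 0.0, -1.0]]
ft_force: [-0.4, 0.5, 3.4]
gripper_width: 0.1
gripper_force: 1.4
```

Run:
```python
from h import *
import time
f=[]
for i in range(6): get_image("wrist"); f.append(read_state()["ft_force"])
print(np.mean(f,0),np.std(f,0),read_state()["position"])
```

```text
[-1.09178729 -0.30563424  3.33304198] [0.43150116 0.44615826 0.53165029] [511.12864111 132.3611895   55.51713936]
```

The force is now 3.3 N, above the pivot's 1–2 N, so the bar has met the rim. I'll make one more small nudge to seat it.

>>> arm_command --pt "0 0 0.04 0 0 0 255" --pt "0 0 0 0 0 0 255"

```text
clock: 7.68
position: [511.2, 132.3, 55.3]
eef_rot: [[-0.995, 0.104, 0.0], [0.104, 0.995, 0.0], [-0.0, 0.0, -1.0]]
ft_force: [-1.6, 0.0, 5.6]
gripper_width: -0.2
gripper_force: 2.7
```

The force rises as expected (5.6 N), so the tweezers are seated. Now I'll withdraw straight up.

>>> arm_command --pt "0 0 -0.5 0 0 0 255" --pt "0 0 -1.5 0 0 0 255" --pt "0 0 -4 0 0 0 255" --pt "0 0 -5 0 0 0 255" --pt "0 0 -5 0 0 0 255" --pt "0 0 0 0 0 0 255" --pt "0 0 0 0 0 0 255"

```text
clock: 8.55
position: [510.9, 132.3, 215.4]
eef_rot: [[-0.995, 0.104, 0.001], [0.104, 0.995, 0.0], [-0.001, 0.0, -1.0]]
ft_force: [0.6, 0.0, -0.2]
gripper_width: 0.3
gripper_force: 0.0
```

Run:
```python
from h import *
import cv2
s=read_state();print(s["ft_force"],s["position"])
w=get_image("wrist")[:,:,::-1][90:290,60:500]; c=get_image("scene")[:,:,::-1][150:290,180:400]
w=cv2.resize(w,(726,330));c=cv2.resize(cv2.convertScaleAbs(c,alpha=1.4),(409,260),interpolation=cv2.INTER_CUBIC)
o=np.zeros((590,726,3),np.uint8);o[:330]=w;o[330:,:409]=c
cv2.imwrite("pics/end.png",o)
```

```text
[ 0.57690654  0.02398732 -0.22795994] [510.91134631 132.2561827  215.3914998 ]
```

View pics/end.png

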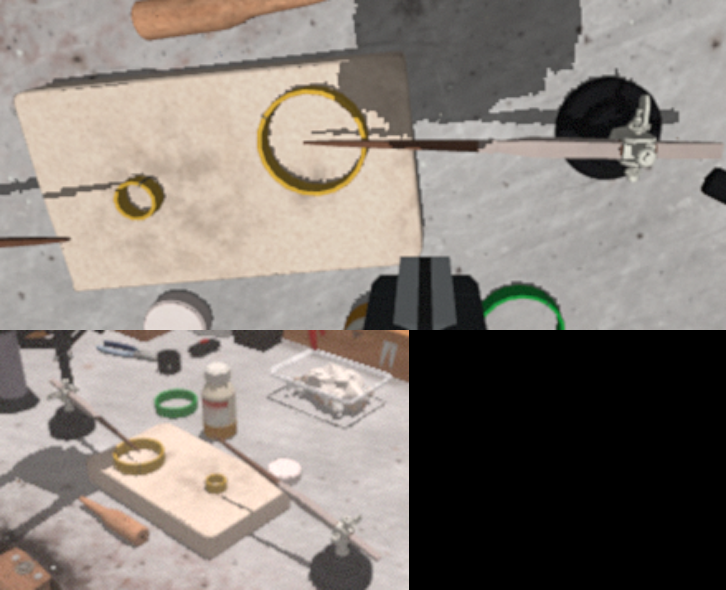

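The picture shows the left tweezers lying on the bangle's rim (crossing at (365,146), point at (305,142)). The bangle, small ring, right tweezers and bystanders look undisturbed, and the gripper is clear.

```bash
python3 -c "from workcell import *; print(hand_in())"
```

```text
the job is handed in; nothing more can be done
None
```

The left tweezers now rest on the wide bangle's rim and pin it, the gripper is withdrawn clear, nothing else looked disturbed in the last pictures, and the job was handed in at about 9 s on the robot's clock.

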